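Hardness check on a row of rubber stoppers

TASK

Fill the two empty nests of the aluminium row fixture with the two loose rubber stoppers, wide end up, in either order. Then take the spring-tip hardness probe out of its stand, hold it upright and press its tip gently down inside the ring inked on the marked stopper, so that the pin is pushed in about half of its travel. Finish while still holding the probe pressed like that; leave the stopper that is already in the row, the timer, the vial and the beaker where they are.

Things in the scene. Friction and masses are not known exactly. Their poses are not given: they have to be found in the camera images.
- fixture: Fixed aluminium plate 60 x 190 x 14 mm lying on the worktop, origin under its centre, z up, y along the row of its three round blind nests. Nests are 26.5 mm in diameter and 8 mm deep, 60 mm apart, so their floors are 6 mm above the worktop.
- nest_0 (a point): Centre of the floor of the nest at the +y end of the fixture; it already holds a stopper. Axes as the fixture's.
- nest_1 (a point): Centre of the floor of the middle nest, empty at the start.
- nest_2 (a point): Centre of the floor of the nest at the -y end, empty at the start.
- stopper_first: The tan rubber stopper already standing in nest_0; to be left there. Same size as the others, origin at the centre of its underside.
- stopper_plain: Loose tan rubber stopper with a bare top, a cone 26 mm high, 28 mm wide at the top and 22 mm at the foot. Origin at the centre of its underside, z up; stands on the worktop. In a nest its top is 32 mm above the worktop and it stands 18 mm out of the plate.
- stopper_ring: Loose tan rubber stopper of the same size, with a ring inked on its top. Origin at the centre of its underside, z up; stands on the worktop.
- mark (a point): Centre of the inked ring, on top of the marked stopper, 26 mm above its underside. The black ring is 15 mm in diameter with a dot in the middle; inside of it means the probe tip within 6 mm of the dot.
- stand: Fixed grey block 66 x 66 x 60 mm on a steel foot 84 x 84 x 6 mm, origin under its centre, z up, with an upright hole of 22 mm in the middle that holds the probe.
- probe: Hardness probe, 0.14 kg, loose, upright in the stand; lifted 60 mm it is clear. Origin: centre of the nose's lower face (24 mm above the worktop in the stand), z up the probe. Above it: steel nose, 18 mm wide, to 36 mm; round collar, 34 mm, to 42 mm (rests on the stand); white square grip 24 x 24 mm to 104 mm, sides along x and y; cap to 108 mm. A 6 mm steel pin sticks out 14 mm below.
- grip (a point): A good place to grasp the probe: on its axis in the square grip, 82 mm above the probe's origin (106 mm above the worktop in the stand).
- probe_tip (a point): The rounded lower end of the pin, 14 mm below the probe's origin when the pin is out; it moves with the pin.
- probe_pin (a joint): How far the pin is pushed into the probe, m: 0 fully out, 0.012 fully in. Spring: about 1.5 N to start it, then 0.6 N per mm (about 5 N at half travel).
- timer: Small white timer 58 x 68 x 18 mm lying on the worktop, to be left alone. Origin at the centre of its underside.
- vial: Small white-capped vial 23 mm in diameter, 51 mm high, standing on the worktop, to be left alone. Origin at the centre of its underside.
- beaker: Glass beaker 54 mm in diameter, 70 mm high, standing on the worktop, to be left alone. Origin at the centre of its underside.

How it is judged:
By the outcome, as a careful person would: the job done as asked, in the order asked, and still so for the second after the job is handed in, while the arm keeps its last pose, push and grip.
It also fails if it takes over 61 s, if anything falls off the work surface, if the arm or the gripper's body presses on something with over 40 N, if the wrist force passes 120 N, or if a joint passes its speed limit or range.

ROBOT

A 7-joint arm with a two-finger parallel gripper is mounted at the origin on a cart in front of the work surface, level with it; the furniture and walls round the work are solid. World frame = base frame: x ahead of the robot, y to its left, z up, the work surface at z = 0. Lengths are in mm, angles in rad, forces in N, time in s.
With the tool pointing down it reaches from about 425 to 800 mm from the base axis. Payload 8.3 kg.
Tool frame: the origin (TCP) lies at the very end of the fingers, on their centre line; the grasp point (between the pads) lies 19 mm behind it; z points along the fingers, y is the direction in which the jaws open and shut (so a half turn about z gives the same grasp; the last joint's range is limited). The gripper opens to 85 mm and grips with 20 to 120 N. Pads are 22 mm wide; open, the fingers measure 114 mm over their backs; the gripper's body (76 mm by 85 mm) begins 54 mm behind the grasp point. The pads swing forward as they close: fully open they stand 13 mm farther back than shut.
Start: joints at [1.121, 0.383, 0.016, 1.37, -0.006, 1.388, -0.046], TCP at [235.801, -578.792, 231.279] pointing down, gripper open.
Joint ranges: [-2.95, 2.95], [-0.25, 2.06], [-1.52, 1.56], [0.18, 2.33], [-1.44, 4.58], [0.02, 2.06], [-3.01, 3.01]. Speed limits (rad/s): [2.39, 2.39, 3.01, 3.01, 3.14, 3.14, 3.14].

INTERFACE

Orientations are given as a unit quaternion [x, y, z, w].
In Python, from rig import r, cams, ticket gives the robot as it stands.
- The arm moves only by the tool apply_moves, never from a script. Its argument "rows" is a list that holds one entry, the list of rows, each a list of 5 numbers: the shift along the tool's x, y, z in cm, then the turn about the tool's z in degrees, then the opening in per cent of the stroke, from 0 (shut) to 100 (fully open). A call has 1 to 20 rows; each row is the pose to reach, as a shift and turn from the pose commanded when the call began, along the tool's axes at that moment; what a row does not reach only later rows make up. A row lasts 1/8 s, in which the tool goes at most 62.5 mm and 10.7 degrees, less where a joint would pass 70% of its speed; a pose out of reach is approached as far as the arm can. A call with a gripper value outside its range is refused whole. The fingers move at their own pace and stop on an object; the grip force is fixed at half the most. Time passes only in rows, so rows that repeat a pose let the fingers close. It gives the time, the measured TCP pose, the force and the opening at its end, in the units of the state.
- r.observe(): the state, without advancing time (a new reading comes with each control period).
- cams.snapshot(name): name is "side" or "top"; returns a dict with "frame" (384x512x3 uint8, red, green, blue), "mtx" (3x3 intrinsics, pixels), "origin" and "rotation" of the camera in the world. Camera axes: x right, y down, z forward; pixel columns grow to the right and rows downward; lengths in mm; the calibration is good to about 2 mm. A picture is of the moment at which its call begins. There is no depth.
- ticket.finish_job(): hands the job in, once; it reports no verdict.
The state is a dict: "time": time; "joint_positions": joint angles; "joint_velocities": joint speeds; "joint_efforts": joint torques, N m; "tool_pos": TCP position; "orientation": TCP orientation; "force": force on the tool from outside, world axes, zero at the start; "ft_torque": the same for the moment, N m; "opening": finger opening in mm.
Only numpy, scipy, OpenCV 4.12 (cv2) and the standard library are available. Lean on these libraries where they do the work, as an engineer would, in place of code of your own. Each camera call takes 0.05 s, during which the arm holds its last target.

## Working session

There is one attempt and no reset: what is moved stays moved. The work goes in short steps, Python scripts to look and compute and a tool call to move; the robot and the scene stay as the last step left them, time stands still between calls to the robot, and variables do not carry over. Pictures are saved under pics/ and viewed, and the job is handed in when it is done.

Besides the shell and the picture viewer there is one more tool, called in YAML: its name, and indented under it one key for each argument. apply_moves: Moves the arm, as the interface text tells. Its arguments: {"type":"object","properties":{"rows":{"type":"array"}},"required":["rows"]}

```bash
mkdir -p pics; python3 - <<'E'
from rig import r,cams,ticket
import cv2,json
print(r.observe())
for n in("side","top"):
    s=cams.snapshot(n);cv2.imwrite(f"pics/{n}0.png",s["frame"][:,:,::-1]);print(n,s["mtx"],s["origin"],s["rotation"])
E
```

```text
{'time': 0.0, 'joint_positions': array([ 1.12110188,  0.38422657,  0.01637059,  1.3711617 , -0.00629549,
        1.3881889 , -0.04650659]), 'joint_velocities': array([-7.42363323e-05,  4.80574448e-04, -4.81056421e-04, -7.82975373e-04,
       -1.16084524e-03, -7.42838965e-04,  1.74063827e-04]), 'joint_efforts': array([-3.30331732e-04, -6.27608728e+01,  8.43971372e-01, -3.71820080e+01,
        1.65621535e-02,  1.44065681e-02,  2.82502742e-05]), 'tool_pos': array([ 235.60777269, -578.34859891,  230.28263918]), 'orientation': array([ 9.81350645e-01,  1.92223762e-01, -2.04375878e-04, -9.45741495e-04]), 'force': array([-0.52428676, -0.75974163,  0.47379572]), 'ft_torque': array([-0.04862279, -0.02344957,  0.05979793]), 'opening': 85.42147048227517}
side [[388.69214953   0.         256.98733789]
 [  0.         388.69214953 197.25470534]
 [  0.           0.           1.        ]] [ 639.34471707 -809.0959158   757.16005062] [ 0.89996917  0.04146527 -0.00730616 -0.43391559]
top [[358.06115726   0.         247.99283544]
 [  0.         358.06115726 193.27620403]
 [  0.           0.           1.        ]] [ 448.87859343   26.50143779 1049.53742933] [ 0.71452403 -0.69537647  0.06002352 -0.04800154]
```

View pics/side0.png

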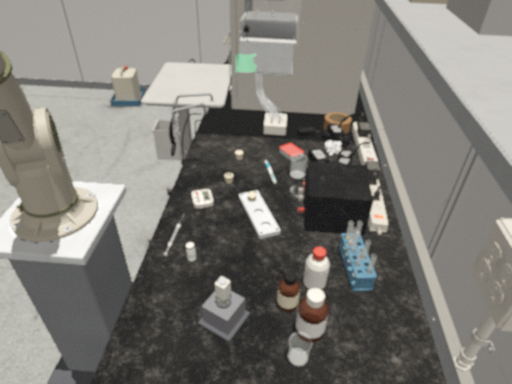

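View pics/top0.png

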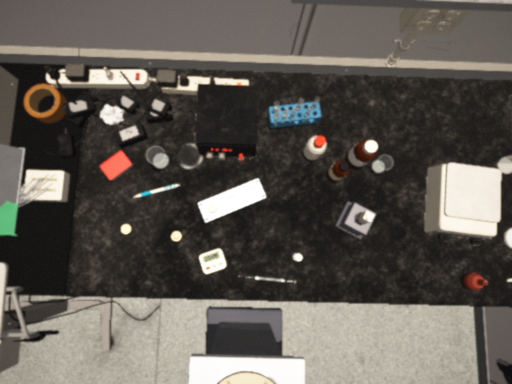

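```bash
cat > h.py <<'E'
from rig import r,cams,ticket
import cv2,numpy as np
from scipy.spatial.transform import Rotation as R
def snap(n,name=None):
    s=cams.snapshot(n)
    if name: cv2.imwrite(f"pics/{name}.png",s["frame"][:,:,::-1])
    return s
def proj(s,P):
    P=np.atleast_2d(np.array(P,float)); M=R.from_quat(s["rotation"]).as_matrix()
    c=(P-s["origin"])@M; u=c@np.array(s["mtx"]).T; return u[:,:2]/u[:,2:]
def back(s,uv,z):
    M=R.from_quat(s["rotation"]).as_matrix()
    d=M@np.linalg.inv(s["mtx"])@np.array([uv[0],uv[1],1.]); o=np.array(s["origin"]); return o+d*(z-o[2])/d[2]
def crop(s,x0,y0,x1,y1,k,name):
    im=s["frame"][y0:y1,x0:x1,::-1]; cv2.imwrite(f"pics/{name}.png",cv2.resize(im,None,fx=k,fy=k,interpolation=cv2.INTER_CUBIC))
E
python3 - <<'E'
from h import *
s=snap("side");t=snap("top")
crop(t,100,165,300,305,4,"t1");crop(s,150,130,300,270,4,"s1");crop(t,280,130,400,280,4,"t2");crop(s,150,230,350,370,4,"s2")
print(proj(t,[r.observe()["tool_pos"],[0,0,0]]),proj(s,[r.observe()["tool_pos"],[0,0,0]]))
for uv in [(126,229),(176,236)]:print(back(t,uv,26))
for uv in [(239,154),(229,177)]:print(back(s,uv,26))
E
```

```text
[[513.9871702  353.82133585]
 [246.14260546 416.38792297]] [[-34.2527269  374.69981539]
 [ 55.29490518 213.18772319]]
[494.7021962  353.70622472  26.        ]
[478.7534622 211.6244478  26.       ]
[499.41556783 341.46539313  26.        ]
[483.60829653 200.70544151  26.        ]
```

View pics/t1.png

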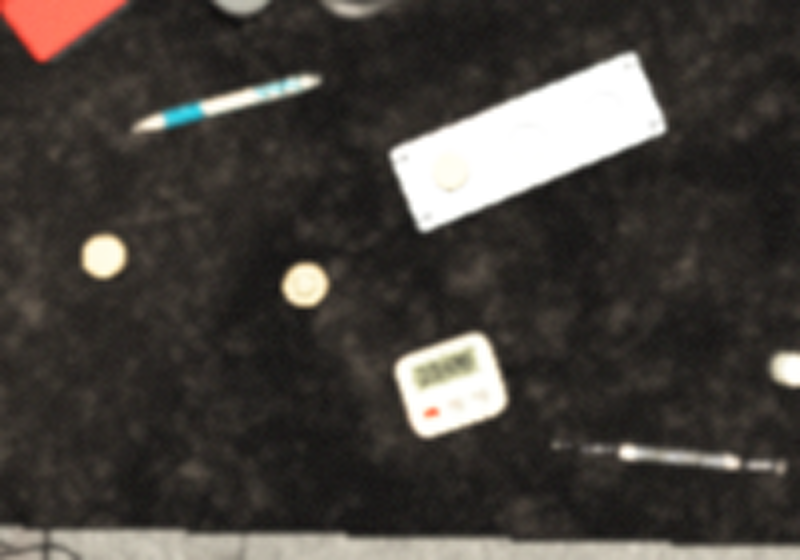

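View pics/s1.png

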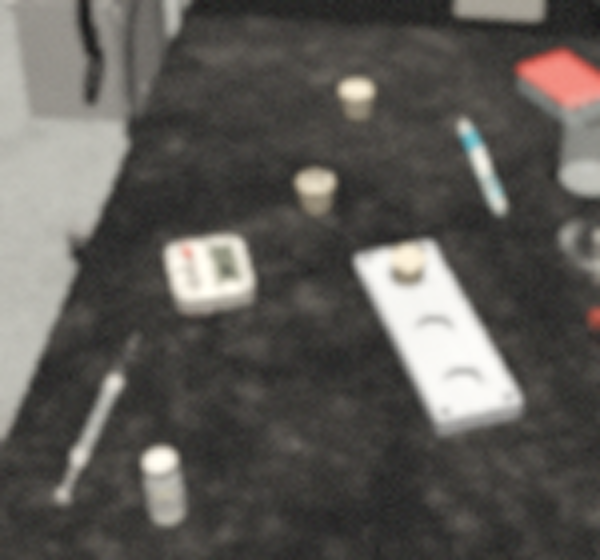

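View pics/t2.png

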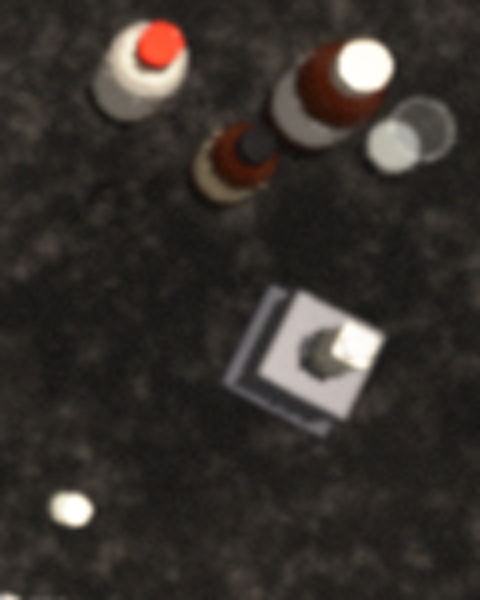

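View pics/s2.png

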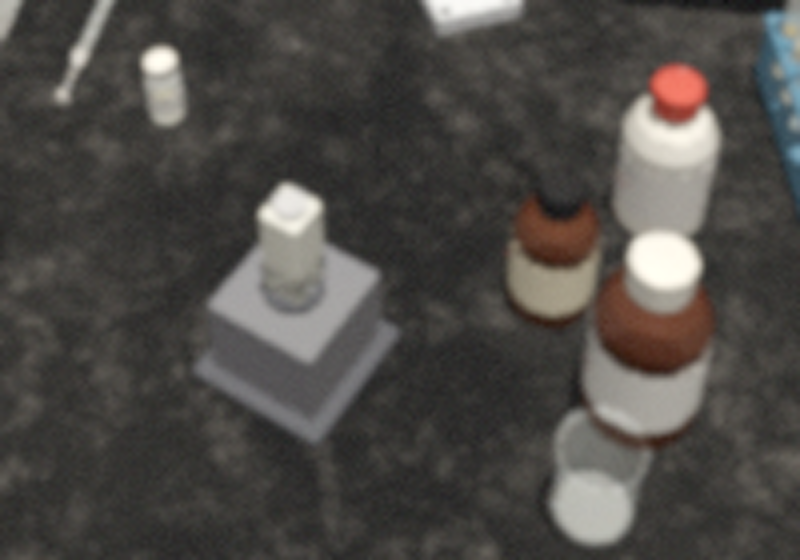

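```bash
cat > m.py <<'E'
from h import *
from scipy.optimize import least_squares
s=snap("side");t=snap("top")
C=lambda c,x0,y0:(x0+(c[0]+.5)/4-.5,y0+(c[1]+.5)/4-.5)
def blob(S,uv,h=8,th=None):
    g=cv2.cvtColor(S["frame"],cv2.COLOR_RGB2GRAY).astype(float);u,v=map(int,uv);w=g[v-h:v+h+1,u-h:u+h+1]
    w=np.clip((w-70)/80,0,1);yy,xx=np.mgrid[v-h:v+h+1,u-h:u+h+1];return (w*xx).sum()/w.sum(),(w*yy).sum()/w.sum(),w.sum()
for n,a,b in [("plain",(126,229),(239.1,151.9)),("ring",(176,236),(228.6,176))]:
    bb=blob(t,a);print(n,bb,back(t,bb[:2],25),"side",back(s,b,26))
# fixture
ct=[C(c,100,165) for c in [(390,153),(634,53),(667,130),(424,233)]]
cs=[C(c,150,130) for c in [(353,256),(434,239),(524,400),(438,420)]]  # rough
loc=np.array([[30,95],[30,-95],[-30,-95],[-30,95]])
def mod(p):
    c,si=np.cos(p[2]),np.sin(p[2]);xy=loc@np.array([[c,si],[-si,c]])+p[:2];return np.c_[xy,np.full(4,14)]
f=least_squares(lambda p:(proj(t,mod(p))-ct).ravel(),[480,50,0]);print("fixture top",f.x,np.round(f.fun,2))
ls=[3,0,1,2]
f2=least_squares(lambda p:(proj(s,mod(p))[ls]-cs).ravel(),f.x);print("fixture side",f2.x,np.round(f2.fun,2))
# stopper_first top z=32
print("first",back(t,C((451,171),100,165),31),back(s,C((409,257),150,130),32))
# stand top corners z=66? block 60 on foot 6 -> both
print("cap",back(t,C((357,346),280,130),130),back(s,C((290,204),150,230),131))
st=[C(c,280,130) for c in [(300,290),(385,335),(347,420),(259,372)]];print([np.round(back(t,x,60)[:2]) for x in st],[np.round(back(t,x,66)[:2]) for x in st])
sd=[C(c,150,230) for c in [(207,305),(316,240),(381,275),(312,362)]];print([np.round(back(s,x,60)[:2]) for x in sd],[np.round(back(s,x,66)[:2]) for x in sd])
g=[C(c,280,130) for c in [(342,318),(383,338),(369,370),(332,358)]];print([np.round(back(t,x,128)[:2],1) for x in g])
print("vial",back(t,C((72,509),280,130),51),"timer",back(t,C((452,385),100,165),18))
E
python3 m.py
```

```text
plain (np.float64(125.49334612156815), np.float64(228.5562882148423), np.float64(104.2625)) [495.95971891 355.54897094  25.        ] side [498.1513049  355.21300385  26.        ]
ring (np.float64(175.93261000602774), np.float64(235.8028933092224), np.float64(103.6875)) [479.33176137 212.02661897  25.        ] side [481.56839014 206.05058038  26.        ]
fixture top [5.87342705e+02 5.69947066e+01 4.27660240e-01] [ 0.72  0.37 -0.27  0.48 -0.42 -0.2  -0.03 -0.61]
fixture side [5.89842769e+02 5.88960449e+01 4.20013090e-01] [ 1.08 -0.04 -0.92  0.62 -0.69 -0.01  0.52 -0.34]
first [562.46160884 111.81140645  31.        ] [565.47419784 113.46195507  32.        ]
cap [ 539.92234856 -301.92339386  130.        ] [ 541.54663028 -303.6285536   131.        ]
[array([ 585., -288.]), array([ 555., -347.]), array([ 495., -319.]), array([ 527., -258.])] [array([ 584., -286.]), array([ 554., -345.]), array([ 495., -317.]), array([ 526., -256.])]
[array([ 497., -318.]), array([ 549., -270.]), array([ 587., -290.]), array([ 557., -347.])] [array([ 498., -322.]), array([ 549., -274.]), array([ 587., -294.]), array([ 558., -351.])]
[array([ 558.1, -293.3]), array([ 545.8, -319.8]), array([ 524.8, -310.1]), array([ 531.9, -286.1])]
vial [ 429.76179395 -129.75395888   51.        ] timer [411.8986479  105.98712807  18.        ]
```

```bash
cat >> h.py <<'E'
def plan(wps,st=None):
    """wps: (x,y,z,jaw_world_deg) -> rows rel. to measured pose, cm/deg"""
    st=st or r.observe();p=st["tool_pos"];M=R.from_quat(st["orientation"]).as_matrix()
    j0=np.degrees(np.arctan2(M[1,1],M[0,1]));print("now",np.round(p,1),"jaw",round(j0,1),"z",np.round(M[:,2],3),"open",round(st["opening"],1),"F",np.round(st["force"],1),"t",round(st["time"],2),"j7",round(st["joint_positions"][6],2))
    for w in wps:
        d=(M.T@(np.array(w[:3])-p))/10;a=-(w[3]-j0);a=(a+180)%360-180
        print(w,"->",np.round(d,2),round(a,1))
E
python3 - <<'E'
from h import *
plan([(480,-390,260,-50),(520,-150,260,-20),(530,100,230,10),(497,355.5,120,24.3),(497,355.5,60,24.3)])
E
```

```text
now [ 235.7 -578.6  230.9] jaw -67.8 z [-0.     0.001 -1.   ] open 85.6 F [0.6 0.3 0.3] t 0.3 j7 -0.05
(480, -390, 260, -50) -> [29.74 -8.26 -2.9 ] -17.8
(520, -150, 260, -20) -> [ 42.5  -28.98  -2.89] -47.8
(530, 100, 230, 10) -> [ 52.85 -51.75   0.13] -77.8
(497, 355.5, 120, 24.3) -> [ 59.43 -76.65  11.15] -92.1
(497, 355.5, 60, 24.3) -> [ 59.43 -76.65  17.15] -92.1
```

apply_moves:
  rows:
    - [[29.7, -8.3, -2.9, -17.8, 100], [29.7, -8.3, -2.9, -17.8, 100], [29.7, -8.3, -2.9, -17.8, 100], [29.7, -8.3, -2.9, -17.8, 100], [29.7, -8.3, -2.9, -17.8, 100], [42.5, -29, -2.9, -47.8, 100], [42.5, -29, -2.9, -47.8, 100], [42.5, -29, -2.9, -47.8, 80], [42.5, -29, -2.9, -47.8, 70], [52.8, -51.8, 0, -77.8, 60], [52.8, -51.8, 0, -77.8, 60], [52.8, -51.8, 0, -77.8, 60], [52.8, -51.8, 0, -77.8, 60], [59.4, -76.6, 11.1, -92.1, 60], [59.4, -76.6, 11.1, -92.1, 60], [59.4, -76.6, 11.1, -92.1, 60], [59.4, -76.6, 11.1, -92.1, 60], [59.4, -76.6, 11.1, -92.1, 60], [59.4, -76.6, 11.1, -92.1, 60], [59.4, -76.6, 11.1, -92.1, 60]]

```text
time: 2.8
tool_pos: [497.5, 353.8, 120.5]
orientation: [0.543, 0.84, -0.0, 0.0]
force: [0.4, -1.3, -0.9]
opening: 51.4
```

```bash
python3 - <<'E'
from h import *
plan([(497,355.5,40,24.3),(497,355.5,11,24.3)])
t=snap("top");s=snap("side");crop(t,80,180,220,280,5,"t3");crop(s,190,90,290,210,5,"s3")
E
```

```text
now [497.5 353.8 120.5] jaw 24.2 z [ 0.    -0.001 -1.   ] open 51.4 F [ 0.4 -1.3 -0.9] t 2.8 j7 -0.49
(497, 355.5, 40, 24.3) -> [0.18 0.02 8.05] -0.1
(497, 355.5, 11, 24.3) -> [ 0.18  0.02 10.95] -0.1
```

View pics/s3.png

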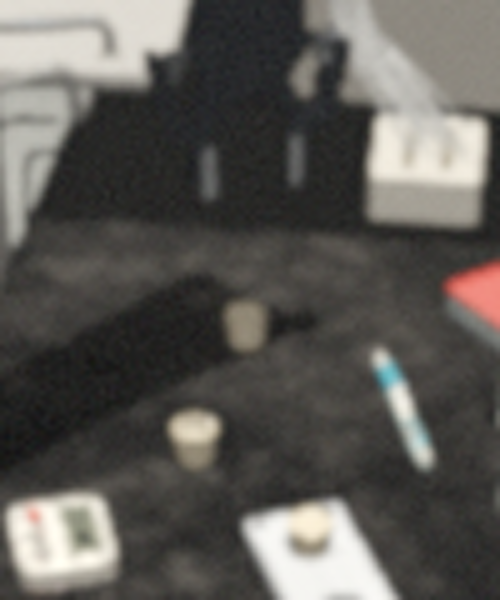

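The view shows the pads (crop 208 and 296, about 175) centred over the plain stopper (246, 325). I'll go down and close.

apply_moves:
  rows:
    - [[0.2, 0, 5, 0, 60], [0.2, 0, 9.5, 0, 60], [0.2, 0, 10.9, 0, 60], [0.2, 0, 10.9, 0, 60], [0.2, 0, 10.9, 0, 60], [0.2, 0, 10.9, 0, 20], [0.2, 0, 10.9, 0, 0], [0.2, 0, 10.9, 0, 0], [0.2, 0, 10.9, 0, 0], [0.2, 0, 10.9, 0, 0], [0.2, 0, 10.9, 0, 0]]

```text
time: 4.28
tool_pos: [496.7, 357.1, 13.0]
orientation: [0.543, 0.84, 0.001, 0.001]
force: [-1.9, -2.3, 7.6]
opening: 23.9
```

```bash
python3 - <<'E'
from h import *
plan([(497,355.5,100,24.3),(613.2,3.3,100,24.3)])
t=snap("top");s=snap("side");crop(s,190,90,290,210,5,"s4")
E
```

```text
now [496.7 357.1  13. ] jaw 24.3 z [ 0.002  0.001 -1.   ] open 23.9 F [-1.9 -2.3  7.6] t 4.28 j7 -0.56
(497, 355.5, 100, 24.3) -> [-0.16 -0.02 -8.7 ] -0.0
(613.2, 3.3, 100, 24.3) -> [-37.04  -3.9   -8.71] -0.0
```

View pics/s4.png

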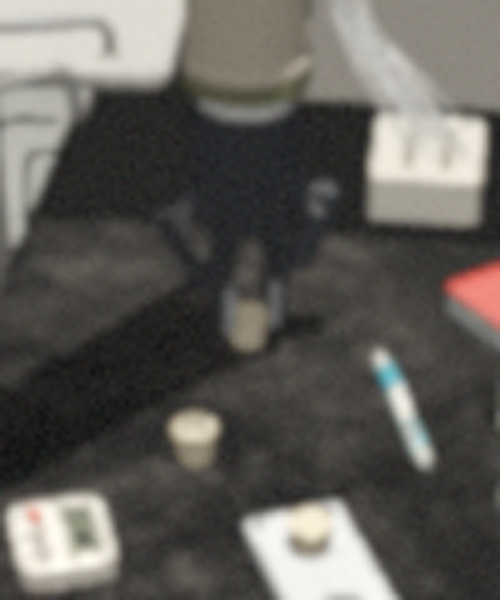

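apply_moves:
  rows:
    - [[0, 0, -2, 0, 0], [0, 0, -5, 0, 0], [0, 0, -9, 0, 0], [0, 0, -9, 0, 0], [0, 0, -9, 0, 0]]

```text
time: 5.0
tool_pos: [496.2, 356.5, 102.1]
orientation: [0.543, 0.84, 0.0, 0.0]
force: [1.0, -0.4, -1.0]
opening: 23.7
```

```bash
python3 - <<'E'
from h import *
plan([(497,355.5,100,24.3),(613.2,3.3,100,24.3)])
t=snap("top");s=snap("side");crop(s,190,70,290,190,5,"s5")
E
```

```text
now [496.2 356.5 102.1] jaw 24.3 z [ 0.001  0.    -1.   ] open 23.7 F [ 1.  -0.4 -1. ] t 5.0 j7 -0.51
(497, 355.5, 100, 24.3) -> [-0.13  0.03  0.21] -0.0
(613.2, 3.3, 100, 24.3) -> [-37.01  -3.85   0.21] -0.0
```

View pics/s5.png

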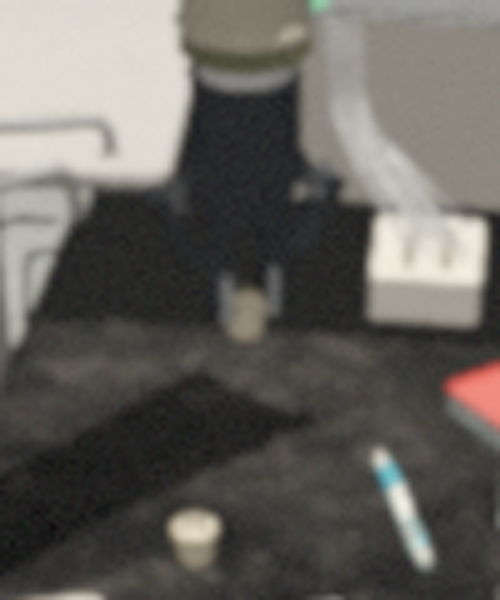

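apply_moves:
  rows:
    - [[-37, -3.9, 0, 0, 0], [-37, -3.9, 0, 0, 0], [-37, -3.9, 0, 0, 0], [-37, -3.9, 0, 0, 0], [-37, -3.9, 0, 0, 0], [-37, -3.9, 0, 0, 0], [-37, -3.9, 3, 0, 0], [-37, -3.9, 5.7, 0, 0], [-37, -3.9, 5.7, 0, 0], [-37, -3.9, 5.7, 0, 0]]

```text
time: 6.35
tool_pos: [612.8, 3.6, 44.9]
orientation: [0.542, 0.84, 0.0, -0.0]
force: [0.6, 0.8, 1.9]
opening: 23.9
```

```bash
python3 - <<'E'
from h import *
plan([(613.2,3.3,19,24.3)])
t=snap("top");s=snap("side");crop(s,220,170,300,250,7,"s6");crop(t,180,160,290,240,5,"t6")
p=r.observe()["tool_pos"]
print(proj(s,[p-[0,0,13],[613.2,3.3,14],[613.2,3.3,p[2]-13],[588.5,58,14],[613.2,3.3,6]]))
E
```

```text
now [612.8   3.6  44.9] jaw 24.3 z [ 0.  0. -1.] open 23.9 F [0.6 0.8 1.9] t 6.35 j7 0.12
(613.2, 3.3, 19, 24.3) -> [-0.05  0.02  2.59] -0.0
[[265.36036792 218.9430392 ]
 [265.0414699  223.93591749]
 [265.28015222 219.00314361]
 [257.86498844 210.79803037]
 [264.94073062 226.0178652 ]]
```

View pics/s6.png

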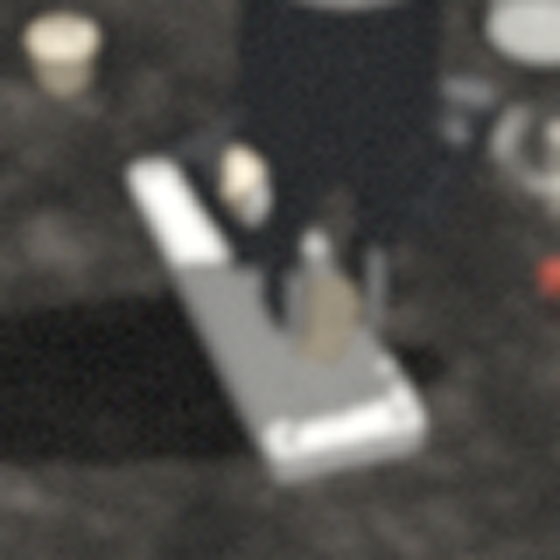

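View pics/t6.png

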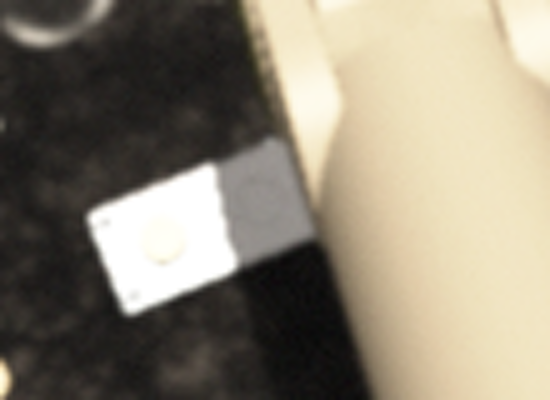

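```bash
python3 - <<'E'
from h import *
t=snap("top");print(proj(t,[[588.5,58,14],[563.8,112.7,32]]))
g=cv2.cvtColor(t["frame"],cv2.COLOR_RGB2GRAY)[185:220,218:250];g=np.clip((g.astype(float)-90)*4,0,255).astype(np.uint8)
cv2.imwrite("pics/t7.png",cv2.resize(g,None,fx=16,fy=16,interpolation=cv2.INTER_CUBIC))
E
```

```text
[[231.67340704 199.67061591]
 [212.05469068 206.86052451]]
```

View pics/t7.png

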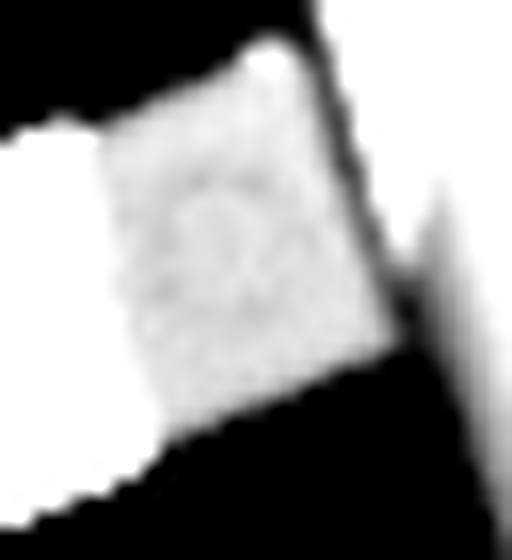

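Nest_1 appears at about (231.8, 199.8), predicted (231.7, 199.7), so the fixture pose agrees. Next I'll lower the plain stopper into nest_2.

apply_moves:
  rows:
    - [[0, 0, 0.8, 0, 0], [0, 0, 1.5, 0, 0], [0, 0, 2.0, 0, 0], [0, 0, 2.5, 0, 0], [0, 0, 2.6, 0, 0], [0, 0, 2.6, 0, 0]]

```text
time: 7.25
tool_pos: [612.6, 3.1, 19.0]
orientation: [0.543, 0.84, -0.0, 0.0]
force: [-4.0, -0.7, 8.4]
opening: 23.9
```

```bash
python3 - <<'E'
from h import *
plan([(613.2,3.3,19,24.3)])
s=snap("side");crop(s,220,170,300,250,7,"s8")
E
```

```text
now [612.6   3.1  19. ] jaw 24.3 z [ 0. -0. -1.] open 23.9 F [-4.  -0.7  8.4] t 7.25 j7 0.1
(613.2, 3.3, 19, 24.3) -> [-0.01  0.06  0.  ] -0.0
```

View pics/s8.png

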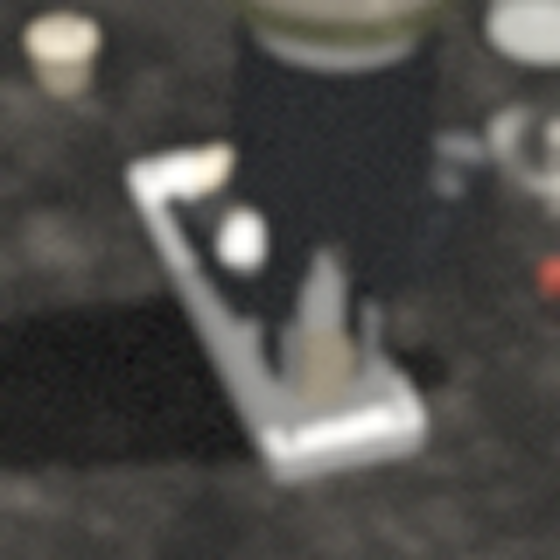

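apply_moves:
  rows:
    - [[0, 0, 0, 0, 35], [0, 0, 0, 0, 60], [0, 0, 0, 0, 60], [0, 0, 0, 0, 60], [0, 0, -2, 0, 60], [0, 0, -5, 0, 60], [0, 0, -9, 0, 60], [0, 0, -9, 0, 60]]

```text
time: 8.3
tool_pos: [615.3, 3.8, 113.7]
orientation: [0.543, 0.84, 0.002, 0.003]
force: [0.1, -0.5, -1.0]
opening: 50.9
```

```bash
python3 - <<'E'
from h import *
plan([(480,211.5,110,24.3),(480,211.5,40,24.3),(480,211.5,11,24.3)])
s=snap("side");crop(s,210,150,300,250,6,"s9")
E
```

```text
now [615.3   3.8 113.7] jaw 24.3 z [ 0.008  0.    -1.   ] open 50.9 F [ 0.1 -0.5 -1. ] t 8.3 j7 0.15
(480, 211.5, 110, 24.3) -> [24.5  -3.8   0.27] -0.0
(480, 211.5, 40, 24.3) -> [24.52 -3.85  7.27] -0.0
(480, 211.5, 11, 24.3) -> [24.53 -3.87 10.17] -0.0
```

View pics/s9.png

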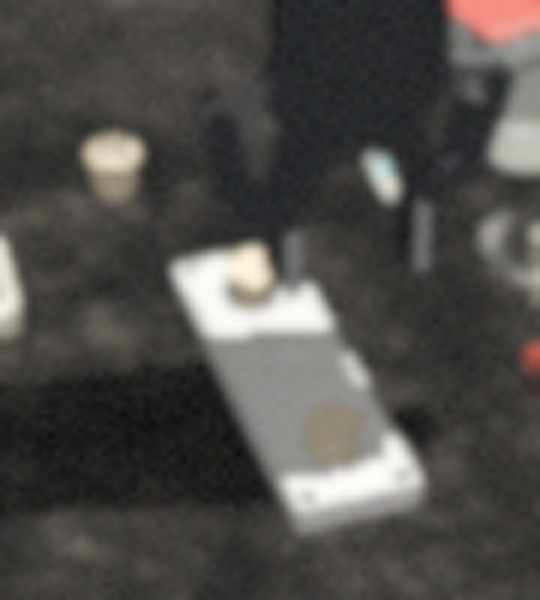

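apply_moves:
  rows:
    - [[24.5, -3.8, 0, 0, 60], [24.5, -3.8, 0, 0, 60], [24.5, -3.8, 0, 0, 60], [24.5, -3.8, 0, 0, 60], [24.5, -3.8, 0, 0, 60], [24.5, -3.8, 4, 0, 60], [24.5, -3.8, 4, 0, 60], [24.5, -3.8, 4, 0, 60]]

```text
time: 9.35
tool_pos: [477.7, 210.6, 69.0]
orientation: [0.543, 0.84, 0.0, -0.0]
force: [-0.8, -0.4, -0.2]
opening: 51.2
```

```bash
python3 - <<'E'
from h import *
s=snap("side");print(back(s,(228.6,174.8),26))
plan([(480.5,211.8,11,24.3)])
E
```

```text
[480.64591218 212.68888627  26.        ]
now [478.  210.9  69.4] jaw 24.2 z [ 0.001  0.001 -1.   ] open 51.1 F [-0.5  0.2 -0.1] t 9.4 j7 -0.29
(480.5, 211.8, 11, 24.3) -> [-0.02  0.26  5.84] -0.1
```

apply_moves:
  rows:
    - [[0, 0.3, 3, 0, 60], [0, 0.3, 5, 0, 60], [0, 0.3, 5.7, 0, 60], [0, 0.3, 5.7, 0, 60], [0, 0.3, 5.7, 0, 20], [0, 0.3, 5.7, 0, 0], [0, 0.3, 5.7, 0, 0], [0, 0.3, 5.7, 0, 0], [0, 0.3, 5.7, 0, 0], [0, 0.3, 5.7, 0, 0]]

```text
time: 10.65
tool_pos: [480.5, 212.4, 12.3]
orientation: [0.543, 0.84, 0.0, 0.0]
force: [-2.4, -0.6, 5.3]
opening: 24.3
```

apply_moves:
  rows:
    - [[0, 0, -2, 0, 0], [0, 0, -5, 0, 0], [0, 0, -8.5, 0, 0], [0, 0, -8.5, 0, 0], [0, 0, -8.5, 0, 0]]

```text
time: 11.28
tool_pos: [480.1, 212.0, 96.8]
orientation: [0.543, 0.84, 0.0, 0.0]
force: [-0.6, 0.5, -0.5]
opening: 23.5
```

```bash
python3 - <<'E'
from h import *
plan([(588.5,58,96,24.3),(588.5,58,45,24.3)])
s=snap("side");crop(s,190,90,290,210,5,"s10");p=r.observe()["tool_pos"];print(proj(s,[p-[0,0,13],p]))
E
```

```text
now [480.1 212.   96.8] jaw 24.3 z [ 0.001 -0.    -1.   ] open 23.5 F [-0.6  0.5 -0.5] t 11.28 j7 -0.27
(588.5, 58, 96, 24.3) -> [-18.5    3.56   0.09] -0.0
(588.5, 58, 45, 24.3) -> [-18.5    3.55   5.19] -0.0
[[227.84539523 160.1128519 ]
 [227.74613292 156.6191006 ]]
```

View pics/s10.png

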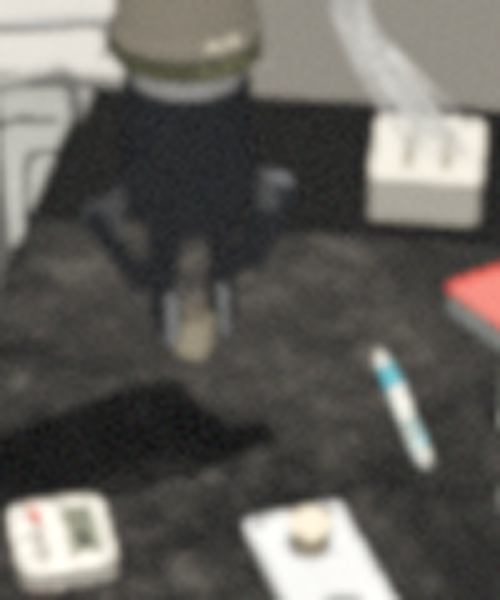

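apply_moves:
  rows:
    - [[-18.5, 3.6, 0, 0, 0], [-18.5, 3.6, 0, 0, 0], [-18.5, 3.6, 0, 0, 0], [-18.5, 3.6, 0, 0, 0], [-18.5, 3.6, 2, 0, 0], [-18.5, 3.6, 5.2, 0, 0], [-18.5, 3.6, 5.2, 0, 0], [-18.5, 3.6, 5.2, 0, 0], [-18.5, 3.6, 5.2, 0, 0]]

```text
time: 12.45
tool_pos: [589.5, 59.1, 45.5]
orientation: [0.542, 0.84, 0.001, 0.001]
force: [0.1, 0.3, -1.4]
opening: 23.7
```

```bash
python3 - <<'E'
from h import *
plan([(588.5,58,18.5,24.3)])
s=snap("side");crop(s,220,160,300,240,7,"s11");p=r.observe()["tool_pos"];print(proj(s,[p-[0,0,12.5]]))
E
```

```text
now [589.5  59.1  45.5] jaw 24.3 z [ 0.002  0.    -1.   ] open 23.7 F [ 0.1  0.3 -1.4] t 12.45 j7 0.02
(588.5, 58, 18.5, 24.3) -> [-0.06 -0.14  2.7 ] 0.0
[[258.4006351  205.67665128]]
```

View pics/s11.png

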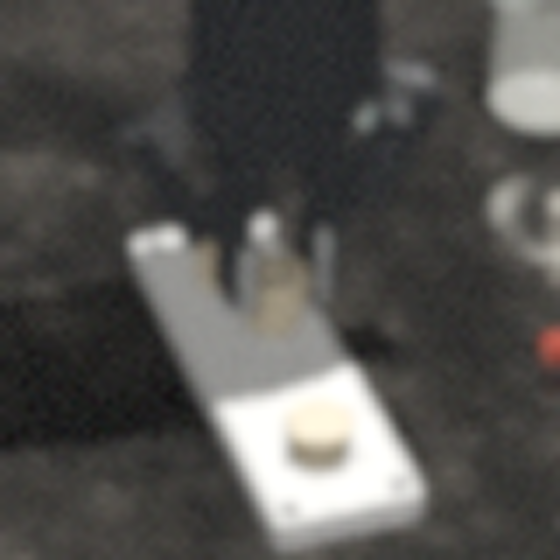

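apply_moves:
  rows:
    - [[0, -0.1, 0.8, 0, 0], [0, -0.1, 1.5, 0, 0], [0, -0.1, 2.0, 0, 0], [0, -0.1, 2.5, 0, 0], [0, -0.1, 2.7, 0, 0], [0, -0.1, 2.7, 0, 0]]

```text
time: 13.25
tool_pos: [588.0, 57.8, 18.3]
orientation: [0.543, 0.84, -0.0, 0.0]
force: [-3.7, -1.7, 10.3]
opening: 23.5
```

```bash
python3 - <<'E'
from h import *
plan([(588.5,58,18.5,24.3)])
s=snap("side");crop(s,220,160,300,240,7,"s12")
E
```

```text
now [588.   57.8  18.3] jaw 24.3 z [ 0.    -0.001 -1.   ] open 23.5 F [-3.7 -1.7 10.3] t 13.25 j7 0.0
(588.5, 58, 18.5, 24.3) -> [ 0.    0.06 -0.02] -0.0
```

View pics/s12.png

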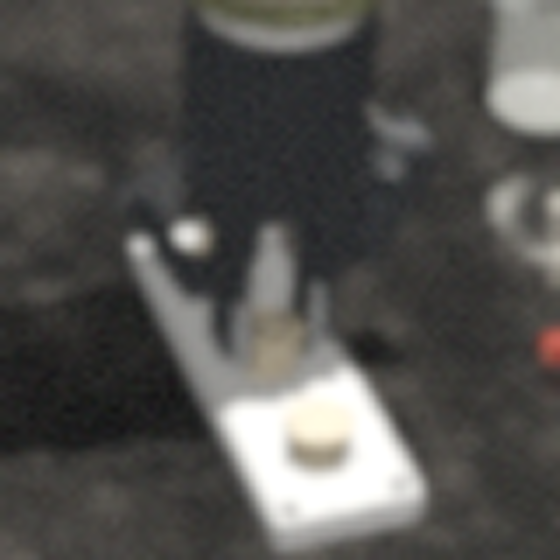

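Seated (foot touching with about 10 N at a TCP height of 18.3 mm). I'll release and retreat.

apply_moves:
  rows:
    - [[0, 0, 0, 0, 35], [0, 0, 0, 0, 60], [0, 0, 0, 0, 60], [0, 0, 0, 0, 60], [0, 0, -2, 0, 60], [0, 0, -6, 0, 60], [0, 0, -12, 0, 60], [0, 0, -18, 0, 60], [0, 0, -22, 0, 60], [0, 0, -22, 0, 60]]

```text
time: 14.55
tool_pos: [589.7, 58.9, 243.1]
orientation: [0.543, 0.84, 0.003, 0.003]
force: [0.3, -0.2, -0.8]
opening: 51.5
```

```bash
python3 - <<'E'
from h import *
plan([(541,-303,240,-26.5),(541,-303,160,-26.5)])
s=snap("side");crop(s,220,160,300,240,7,"s13")
E
```

```text
now [589.7  58.9 243.1] jaw 24.3 z [ 0.009  0.001 -1.   ] open 51.5 F [ 0.3 -0.2 -0.8] t 14.55 j7 0.1
(541, -303, 240, -26.5) -> [-30.98 -19.32   0.24] 50.8
(541, -303, 160, -26.5) -> [-30.96 -19.39   8.24] 50.8
```

View pics/s13.png

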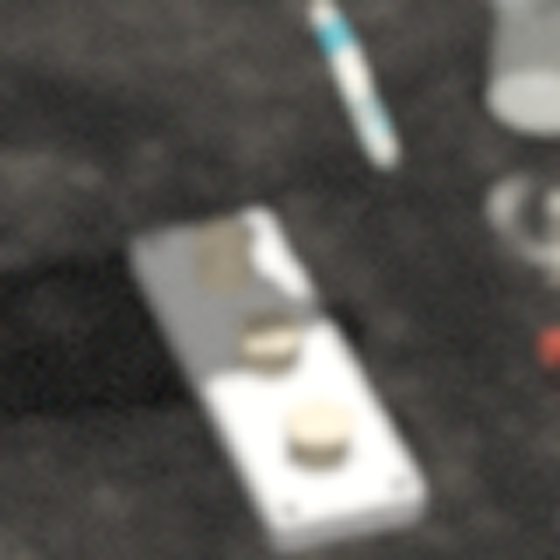

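```bash
python3 - <<'E'
from h import *
s=snap("side");t=snap("top")
C=lambda c,x0,y0:(x0+(c[0]+.5)/4-.5,y0+(c[1]+.5)/4-.5)
for n,a,b in[("brownbig",(363,66),(664,262)),("brownsmall",(258,144),(563,200)),("red",(161,45),(678,88))]:
    f=lambda z:(back(t,C(a,280,130),z)-back(s,C(b,150,230),z))
    zs=np.arange(0,260,5);z=min(zs,key=lambda z:np.linalg.norm(f(z)));print(n,z,back(t,C(a,280,130),z),f(z))
crop(t,300,170,400,250,6,"t13")
E
```

```text
brownbig 120 [ 730.56208491 -314.48677867  120.        ] [-1.14299076 -1.98595209  0.        ]
brownsmall 90 [ 681.74457498 -251.12364246   90.        ] [-7.74576970e-01  1.88245585e+00  1.13686838e-13]
red 110 [ 744.06519863 -179.9302466   110.        ] [-1.55251366  1.86942377  0.        ]
```

View pics/t13.png

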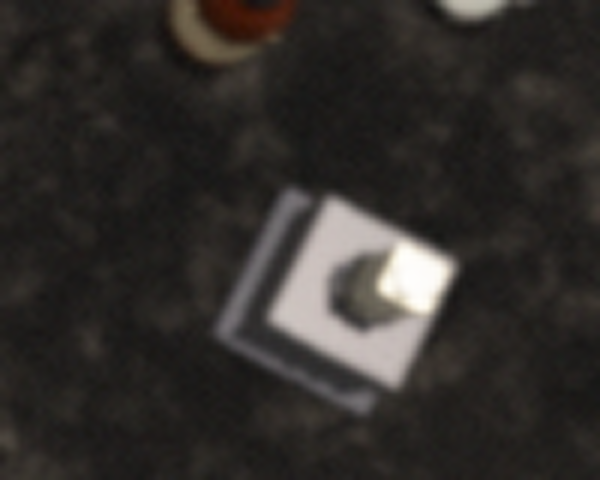

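apply_moves:
  rows:
    - [[-31, -19.4, 0, 50.8, 60], [-31, -19.4, 0, 50.8, 60], [-31, -19.4, 0, 50.8, 60], [-31, -19.4, 0, 50.8, 60], [-31, -19.4, 0, 50.8, 60], [-31, -19.4, 0, 50.8, 60], [-31, -19.4, 4, 50.8, 60], [-31, -19.4, 7, 50.8, 60], [-31, -19.4, 7, 50.8, 60], [-31, -19.4, 7, 50.8, 60], [-31, -19.4, 7, 50.8, 60]]

```text
time: 16.08
tool_pos: [539.3, -304.6, 169.0]
orientation: [0.85, 0.526, 0.001, 0.001]
force: [0.2, -0.4, -0.0]
opening: 51.4
```

```bash
python3 - <<'E'
from h import *
plan([(541,-303,87,-26.5)])
s=snap("side");crop(s,160,220,280,340,5,"s14");print(proj(s,[r.observe()["tool_pos"],[541,-303,132]]))
E
```

```text
now [ 539.3 -304.6  169. ] jaw -26.5 z [ 0.002 -0.001 -1.   ] open 51.4 F [ 0.2 -0.4 -0. ] t 16.07 j7 -0.11
(541, -303, 87, -26.5) -> [0.22 0.06 8.2 ] -0.0
[[220.24469947 268.4601312 ]
 [221.88844862 280.04111388]]
```

View pics/s14.png

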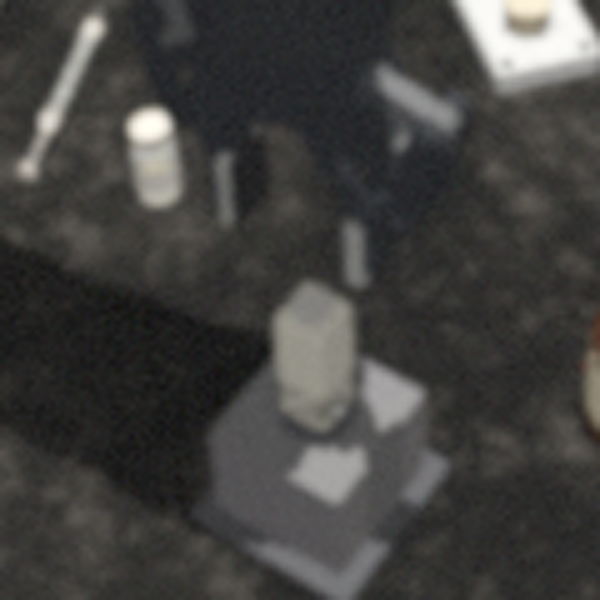

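apply_moves:
  rows:
    - [[0.2, 0.1, 3, 0, 60], [0.2, 0.1, 6, 0, 60], [0.2, 0.1, 8.2, 0, 60], [0.2, 0.1, 8.2, 0, 60], [0.2, 0.1, 8.2, 0, 60], [0.2, 0.1, 8.2, 0, 25], [0.2, 0.1, 8.2, 0, 0], [0.2, 0.1, 8.2, 0, 0], [0.2, 0.1, 8.2, 0, 0], [0.2, 0.1, 8.2, 0, 0], [0.2, 0.1, 8.2, 0, 0]]

```text
time: 17.5
tool_pos: [540.9, -303.4, 86.7]
orientation: [0.851, 0.526, 0.001, 0.001]
force: [-1.3, 0.8, 6.3]
opening: 23.2
```

```bash
python3 - <<'E'
from h import *
plan([(541,-303,87,-26.5)])
s=snap("side");crop(s,160,220,280,340,5,"s15")
E
```

```text
now [ 540.9 -303.4   86.7] jaw -26.5 z [ 0.002 -0.001 -1.   ] open 23.2 F [-1.3  0.8  6.3] t 17.5 j7 -0.13
(541, -303, 87, -26.5) -> [ 0.04 -0.01 -0.03] -0.0
```

View pics/s15.png

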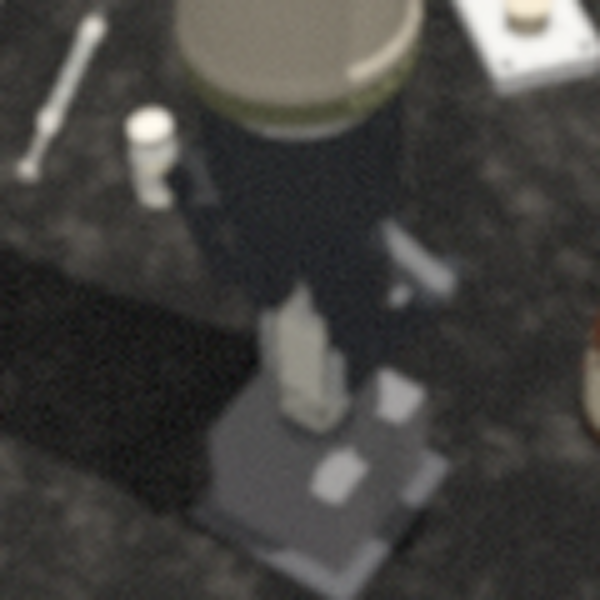

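apply_moves:
  rows:
    - [[0, 0, -2, 0, 0], [0, 0, -5, 0, 0], [0, 0, -8, 0, 0], [0, 0, -11, 0, 0], [0, 0, -14, 0, 0], [0, 0, -14, 0, 0], [0, 0, -14, 0, 0]]

```text
time: 18.42
tool_pos: [539.8, -303.0, 224.2]
orientation: [0.851, 0.526, -0.0, -0.001]
force: [-1.1, -0.0, -0.6]
opening: 23.5
```

```bash
python3 - <<'E'
from h import *
plan([(588.5,58,220,-26.5),(588.5,58,130,-26.5)])
s=snap("side");crop(s,160,150,280,290,4,"s16");p=r.observe()["tool_pos"];print(proj(s,[p,p-[0,0,76.7],p+[0,0,45]]))
E
```

```text
now [ 539.8 -303.   224.2] jaw -26.5 z [-0.001  0.001 -1.   ] open 23.5 F [-1.1 -0.  -0.6] t 18.43 j7 -0.1
(588.5, 58, 220, -26.5) -> [ 34.47 -11.77   0.43] -0.0
(588.5, 58, 130, -26.5) -> [ 34.47 -11.75   9.43] -0.0
[[219.52184384 248.34417213]
 [220.94490413 275.0765018 ]
 [218.59702636 230.97138347]]
```

View pics/s16.png

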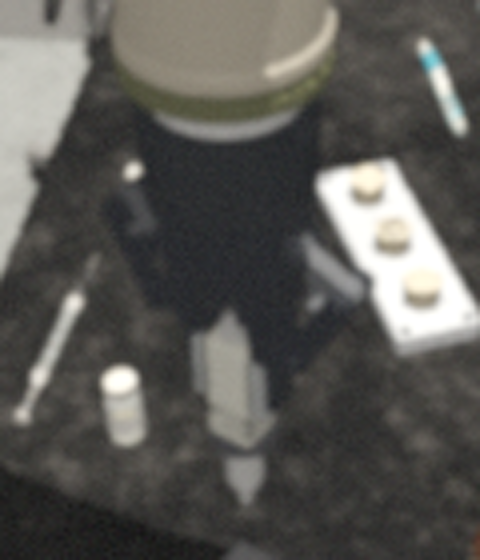

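```bash
python3 - <<'E'
from h import *
s=snap("side");t=snap("top");crop(s,235,180,285,230,12,"s17");crop(t,195,170,265,225,10,"t17")
print(proj(s,[[588.5,58,32]]),proj(t,[[588.5,58,32]]))
E
```

```text
[[258.01492215 206.09802943]] [[231.51000676 198.82645976]]
```

View pics/s17.png

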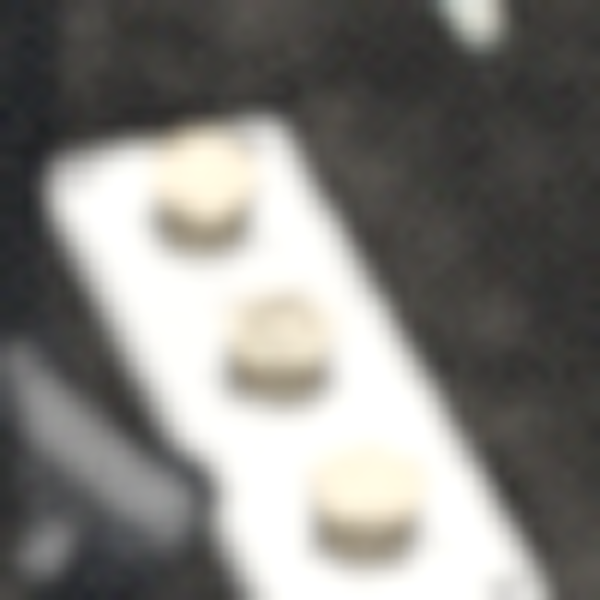

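View pics/t17.png

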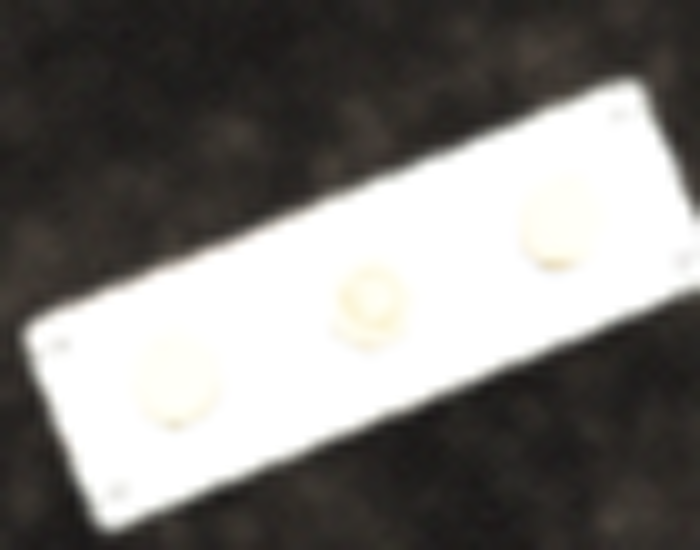

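apply_moves:
  rows:
    - [[34.4, -11.8, 0, 0, 0], [34.4, -11.8, 0, 0, 0], [34.4, -11.8, 0, 0, 0], [34.4, -11.8, 0, 0, 0], [34.4, -11.8, 0, 0, 0], [34.4, -11.8, 0, 0, 0], [34.4, -11.8, 0, 0, 0], [34.4, -11.8, 4, 0, 0], [34.4, -11.8, 8, 0, 0], [34.4, -11.8, 9.4, 0, 0], [34.4, -11.8, 9.4, 0, 0], [34.4, -11.8, 9.4, 0, 0], [34.4, -11.8, 9.4, 0, 0], [34.4, -11.8, 9.4, 0, 0]]

```text
time: 20.32
tool_pos: [588.9, 57.4, 132.3]
orientation: [0.851, 0.526, 0.001, 0.0]
force: [0.3, -0.6, -0.7]
opening: 23.3
```

```bash
python3 - <<'E'
from h import *
plan([(587.5,57,112,-26.5),(587.5,57,102.7,-26.5)])
s=snap("side");crop(s,225,150,295,230,7,"s18");p=r.observe()["tool_pos"];print(proj(s,[p-[0,0,76.7],[587.5,57,32]]))
E
```

```text
now [588.9  57.4 132.3] jaw -26.5 z [ 0.002  0.    -1.   ] open 23.3 F [ 0.3 -0.6 -0.7] t 20.32 j7 -0.78
(587.5, 57, 112, -26.5) -> [-0.1  -0.11  2.03] -0.0
(587.5, 57, 102.7, -26.5) -> [-0.1  -0.11  2.96] -0.0
[[258.27266333 199.98920492]
 [257.64513305 206.29344202]]
```

View pics/s18.png

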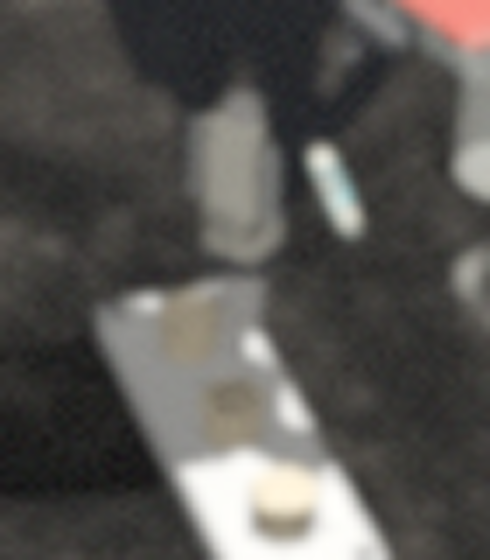

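```bash
python3 - <<'E'
from h import *
s=snap("side");im=s["frame"][170:220,240:280,::-1].astype(float);im=np.clip((im-40)*2,0,255).astype(np.uint8)
cv2.imwrite("pics/s19.png",cv2.resize(im,None,fx=12,fy=12,interpolation=cv2.INTER_CUBIC))
p=r.observe()["tool_pos"]
print((proj(s,[p-[0,0,76.7],p-[0,0,62.7],p-[0,0,27],[587.5,57,32]])-[240,170]+.5)*12)
E
```

```text
[[224.81506636 366.66884712]
 [226.27922784 320.85126018]
 [230.11941008 200.68153443]
 [217.74159663 441.52130423]]
```

View pics/s19.png

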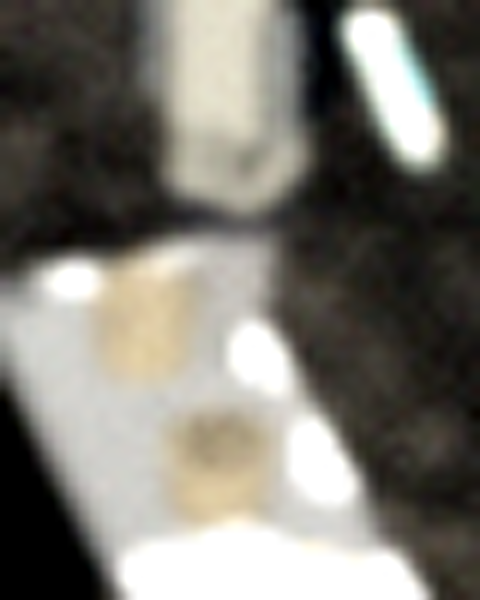

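apply_moves:
  rows:
    - [[-0.1, -0.1, 1, 0, 0], [-0.1, -0.1, 1.8, 0, 0], [-0.1, -0.1, 2.2, 0, 0], [-0.1, -0.1, 2.2, 0, 0], [-0.1, -0.1, 2.2, 0, 0], [-0.1, -0.1, 2.2, 0, 0]]

```text
time: 21.18
tool_pos: [587.2, 57.0, 109.6]
orientation: [0.851, 0.526, 0.0, 0.0]
force: [0.5, 0.1, -1.7]
opening: 23.6
```

```bash
python3 - <<'E'
from h import *
plan([(588,57,102.7,-26.5)])
F=[]
for i in range(4): snap("side"); o=r.observe();F.append([*o["force"],o["tool_pos"][2]])
print(np.round(F,2))
E
```

```text
now [587.2  57.  109.6] jaw -26.5 z [ 0.001  0.    -1.   ] open 23.6 F [ 0.5  0.1 -1.7] t 21.18 j7 -0.79
(588, 57, 102.7, -26.5) -> [0.04 0.07 0.69] -0.0
[[-7.1000e-01  5.2000e-01 -2.8300e+00  1.0959e+02]
 [-9.0000e-02 -8.2000e-01 -7.8000e-01  1.0954e+02]
 [-5.8000e-01 -2.5000e-01 -6.6000e-01  1.0951e+02]
 [ 1.7000e-01  3.0000e-01 -2.3400e+00  1.0946e+02]]
```

apply_moves:
  rows:
    - [[0, 0, 0.2, 0, 0], [0, 0, 0.4, 0, 0], [0, 0, 0.6, 0, 0], [0, 0, 0.6, 0, 0], [0, 0, 0.6, 0, 0], [0, 0, 0.6, 0, 0]]

```text
time: 22.12
tool_pos: [587.2, 56.9, 103.6]
orientation: [0.851, 0.526, 0.0, 0.0]
force: [-0.1, 0.4, 3.1]
opening: 23.5
```

```bash
python3 - <<'E'
from h import *
F=[]
for i in range(8): s=snap("side"); o=r.observe();F.append([*o["force"],*o["tool_pos"]])
print(np.round(F,2),np.mean(F,0))
plan([(588,57,102.7,-26.5)])
im=s["frame"][170:220,240:280,::-1].astype(float);im=np.clip((im-40)*2,0,255).astype(np.uint8)
cv2.imwrite("pics/s20.png",cv2.resize(im,None,fx=12,fy=12,interpolation=cv2.INTER_CUBIC))
E
```

```text
[[ 1.4000e-01 -6.4000e-01  3.0900e+00  5.8724e+02  5.6970e+01  1.0354e+02]
 [-6.0000e-02 -3.5000e-01  3.6300e+00  5.8720e+02  5.6970e+01  1.0349e+02]
 [ 7.5000e-01 -3.8000e-01  3.5000e+00  5.8719e+02  5.6930e+01  1.0347e+02]
 [ 3.3000e-01 -7.0000e-02  3.3800e+00  5.8717e+02  5.6970e+01  1.0344e+02]
 [ 7.5000e-01  1.1700e+00  2.1400e+00  5.8718e+02  5.6930e+01  1.0343e+02]
 [-3.4000e-01  6.0000e-01  2.7100e+00  5.8717e+02  5.6960e+01  1.0343e+02]
 [ 1.1100e+00  2.6000e-01  2.3500e+00  5.8716e+02  5.6950e+01  1.0343e+02]
 [ 6.3000e-01  9.0000e-02  2.7100e+00  5.8713e+02  5.6950e+01  1.0338e+02]] [4.13509093e-01 8.42855411e-02 2.93827309e+00 5.87180375e+02
 5.69540493e+01 1.03451631e+02]
now [587.1  56.9 103.4] jaw -26.5 z [ 0.  0. -1.] open 22.9 F [0.6 0.1 2.7] t 22.52 j7 -0.79
(588, 57, 102.7, -26.5) -> [0.04 0.08 0.07] -0.0
```

View pics/s20.png

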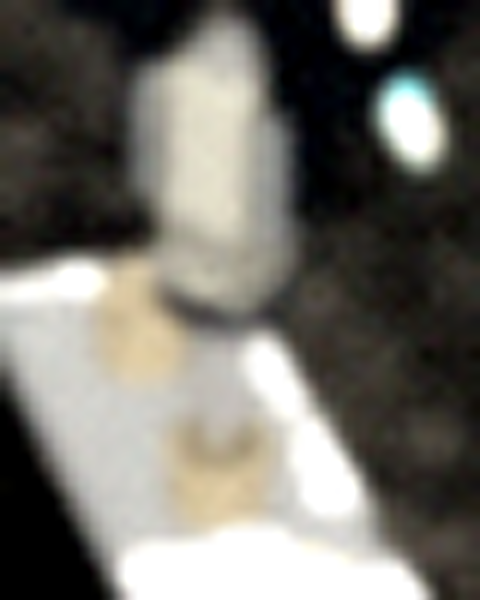

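apply_moves:
  rows:
    - [[0, 0, 0.08, 0, 0], [0, 0, 0.08, 0, 0], [0, 0, 0.08, 0, 0], [0, 0, 0.08, 0, 0]]

```text
time: 23.02
tool_pos: [587.1, 56.9, 102.6]
orientation: [0.851, 0.526, 0.0, -0.0]
force: [0.2, -0.1, 4.3]
opening: 23.3
```

```bash
python3 - <<'E'
from h import *
F=[]
for i in range(12): s=snap("side"); o=r.observe();F.append([*o["force"],*o["tool_pos"]])
print(np.round(np.mean(F,0),2),F[-1][5],o["opening"],o["time"])
t=snap("top","tfin");crop(s,150,130,310,270,5,"sfin")
E
```

```text
[7.7000e-01 1.4000e-01 3.3000e+00 5.8708e+02 5.6940e+01 1.0257e+02] 102.56332302927873 23.362290783756396 23.625
```

View pics/sfin.png

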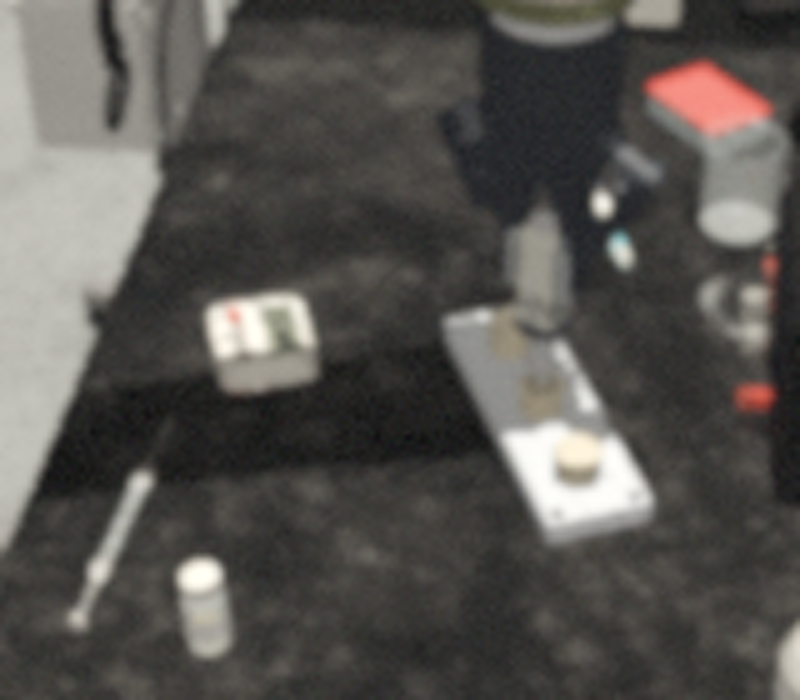

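View pics/tfin.png

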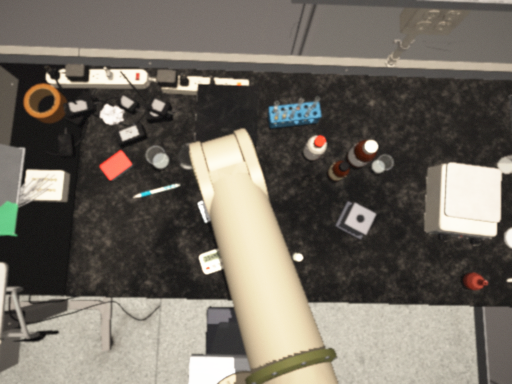

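Net force is about 4.9 N and the geometry gives about 6 mm of pin travel, so the two agree. I'm handing in.

```bash
python3 -c "
from rig import ticket
print(ticket.finish_job())"
```

```text
the job is handed in; nothing more can be done
None
```

I put the plain stopper in nest_2 and the ringed stopper in nest_1, both wide end up. I then took the probe from its stand and handed in at about 23.7 s, still holding it upright and pressed on the mark.

- **Pin travel:** By height (TCP 102.6 mm against an estimated first contact at 108.7 mm) the pin is in about 6.1 mm. By force, about 4.9 N net after subtracting the probe's weight, it is in about 5.7 mm. Both are close to half of the 12 mm travel.
- **Tip position:** The side view put the nose within 1 px (about 3 mm) of the ring's centre. The pin tip itself can't be made out in the picture, so this rests on the nose and the known geometry.
- **Other objects:** All three stoppers looked seated in the side pictures. The timer and vial looked unmoved in the last ones, and the beaker in the last top view. Forces read between moves stayed around 10 N or less.
- **Disagreements:** The two cameras differed by about 2 mm, so I averaged them. An early side-view reading of the ringed stopper was 6 mm off in y because I picked the pixel badly, and re-picking it fixed that.

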